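# Comb the chopsticks into parallel rows

## Task

The washed chopsticks lie scattered on the draining tray: take the hand rake by its grip and, with its tines, comb them away from you up to the cross rail until all four lie parallel to it, flat and touching side by side, then press the whole row firmly against the rail for about half a second with a push of about 10 N, never as much as 18 N. Touch the sticks only with the rake, do not bear down on the tray, and leave the other things alone. Finish with the rake standing upright on the bare worktop beside the tray.

Things in the scene. Friction and masses are not known exactly. Their poses are not given: they have to be found in the camera images.
- tray: Fixed wooden draining tray, 310 (x) by 216 (y) mm. Origin: on the worktop under the tray, 160 mm from its near edge (-x), 158 mm from its far edge. x points from the open near end (no wall) to the far end, y across. Floor top 6 mm above the worktop; side walls rise to 16 mm above the worktop, inner faces at y = +-100 mm.
- rail_zone (a point): Point on the tray floor, 116 mm beyond the tray's origin along its x. A rigid fixed cross rail (dark wood, 14 mm thick, 16 mm tall, parallel to the tray's y, two brass thumb screws) crosses the tray here, but its near face lies anywhere from 19 mm before (-x) to 19 mm beyond this point: its setting is not measured and must be found by feel or eye.
- rake_grip (a point): Centre of the upright wooden grip (24 mm in x, 44 in y, 58 tall) of a hand rake that stands by itself, 70 mm above its tips. Grip it from above across its 24 mm, fingers closing along the rake's x. x points forward to the tines, z up. Under the grip: a steel plate, top 30 mm below this point. 0.2 kg. It stands on the worktop left or right of the tray, x within 0.35 rad of the world's x.
- rake_tips (a point): Middle of the rake's straight row of tine tips, 18 mm ahead (+x) of the grip's centre, 70 mm below it. If they dip onto the tray floor under load, it takes part of the push: keep them 2 to 5 mm clear. Seven tines, 6 mm in diameter, 24 mm apart in y, hang from a head bar 158 mm long in y whose underside is 24 mm above the tips. Two heel legs end level with the tips 50 mm behind (-x), at y = +-58.
- chopstick_1_center (a point): Centre of a plain wooden chopstick, square rod 10 x 150 x 10 mm with its length along y, about 14 g, flat on the tray floor. Number 1 of 4 counted from the near end of the tray; at the start the sticks do not touch each other or the rail and lie askew by up to 0.25 rad.
- chopstick_2_center (a point): Centre of a plain wooden chopstick, square rod 10 x 150 x 10 mm with its length along y, about 14 g, flat on the tray floor. Number 2 of 4 counted from the near end of the tray; at the start the sticks do not touch each other or the rail and lie askew by up to 0.25 rad.
- chopstick_3_center (a point): Centre of a plain wooden chopstick, square rod 10 x 150 x 10 mm with its length along y, about 14 g, flat on the tray floor. Number 3 of 4 counted from the near end of the tray; at the start the sticks do not touch each other or the rail and lie askew by up to 0.25 rad.
- chopstick_4_center (a point): Centre of a plain wooden chopstick, square rod 10 x 150 x 10 mm with its length along y, about 14 g, flat on the tray floor. Number 4 of 4 counted from the near end of the tray; at the start the sticks do not touch each other or the rail and lie askew by up to 0.25 rad.
- tea_canister: Bystander: square canister with a lid, 72x72x110 mm, on the worktop on the side of the tray opposite to the rake; origin at the centre of its underside. Leave it alone.
- salt_shaker: Bystander: salt shaker, 44 mm across, 90 mm tall, on the worktop behind the right-hand place; origin at the centre of its underside. Leave it alone.
- mug: Bystander: dark mug with handle, 88x126x106 mm, on the worktop at the right; origin at the centre of its underside. Leave it alone.
Not all that is in view belongs to the job. What is shaped like the part that bears chopstick_2_center but orange is not meant.

How it is judged:
On the way, in this order (a step that is already met when the one before it is completed fails the run):
1. the rake is picked up (height (world z) of rake_grip above 0.095 m), for 0.1 s.
2. the four chopsticks lie parallel and side by side, and the rake presses the row against the rail with more than 5.5 N (angle between the y axis of each of chopstick_1_center, chopstick_2_center, chopstick_3_center, chopstick_4_center and the y axis of tray, either way round below 0.08 rad and z of each of chopstick_1_center, chopstick_2_center, chopstick_3_center, chopstick_4_center in the frame of tray below 0.015 m and x of chopstick_2_center in the frame of chopstick_1_center between 0.007 and 0.0135 m and x of chopstick_3_center in the frame of chopstick_2_center between 0.007 and 0.0135 m and x of chopstick_4_center in the frame of chopstick_3_center between 0.007 and 0.0135 m and x of chopstick_4_center in the frame of tray above 0.085 m and contact force between rake and chopstick_1 above 5.5 N), for 0.25 s.
At the end, for the whole second after the job is handed in: All four chopsticks lie flat and still on the tray in their order, within 0.08 rad of the tray's y, neighbours 7 to 13.5 mm apart across, the last over 85 mm beyond the tray's origin; the rake stands still on the worktop within 0.1 rad of upright, its grip over 190 mm from the tray's origin (angle between the y axis of each of chopstick_1_center, chopstick_2_center, chopstick_3_center, chopstick_4_center and the y axis of tray, either way round below 0.08 rad and z of each of chopstick_1_center, chopstick_2_center, chopstick_3_center, chopstick_4_center in the frame of tray below 0.015 m and x of chopstick_2_center in the frame of chopstick_1_center between 0.007 and 0.0135 m and x of chopstick_3_center in the frame of chopstick_2_center between 0.007 and 0.0135 m and x of chopstick_4_center in the frame of chopstick_3_center between 0.007 and 0.0135 m and x of chopstick_4_center in the frame of tray above 0.085 m and linear speed of each of chopstick_1, chopstick_2, chopstick_3, chopstick_4, rake below 0.01 m/s and horizontal distance between rake_grip and tray above 0.19 m and height (world z) of rake_grip between 0.062 and 0.078 m and angle between rake_grip's own z axis and vertical below 0.1 rad); the robot touches nothing.
It fails at once if the rake pushes a chopstick with more than 18 N (contact force between rake and chopstick_1 above 18 N or contact force between rake and chopstick_2 above 18 N or contact force between rake and chopstick_3 above 18 N or contact force between rake and chopstick_4 above 18 N).
It fails at once if the rake bears on the tray with more than 40 N (contact force between rake and tray above 40 N).
It fails at once if the robot touches a chopstick itself (contact force between any of the fingers, the arm and chopstick_1 above 0.3 N or contact force between any of the fingers, the arm and chopstick_2 above 0.3 N or contact force between any of the fingers, the arm and chopstick_3 above 0.3 N or contact force between any of the fingers, the arm and chopstick_4 above 0.3 N).
It fails at once if a bystander is moved by more than 20 mm (distance of any of tea_canister, salt_shaker, mug from where it was at the start of the episode above 0.02 m).
It also fails if it takes over 70 s, if anything falls off the work surface, if the arm or the gripper's body presses on something with over 40 N, if the wrist force passes 120 N, or if a joint passes its speed limit or range.

## Robot

A 7-joint arm with a two-finger parallel gripper is mounted at the origin on a cart in front of the work surface, level with it; the furniture and walls round the work are solid. World frame = base frame: x ahead of the robot, y to its left, z up, the work surface at z = 0. Lengths are in m, angles in rad, forces in N, time in s.
With the tool pointing down it reaches from about 0.35 to 0.9 m from the base axis. Payload 19.9 kg.
Tool frame: the origin (TCP) lies between the finger pads; the fingertips stand 17 mm ahead of it and the grasp point (between the pads) lies 2 mm behind it; z points along the fingers, y is the line along which they close (so a half turn about z gives the same grasp; the last joint's range is limited). The gripper opens to 85 mm and grips with 20 to 120 N. Pads are 22 mm wide; open, the fingers measure 114 mm over their backs; the gripper's body (76 mm by 85 mm) begins 54 mm behind the grasp point. The pads swing forward as they close: fully open they stand 13 mm farther back than shut.
Start: joints at [1.196, 0.417, -0.01, 1.614, 0.005, 1.111, -0.053], TCP at [0.205, -0.59, 0.248] pointing down, gripper open.
Joint ranges: [-2.81, 2.81], [-0.39, 2.02], [-1.27, 1.25], [0.06, 2.57], [-1.19, 4.33], [0.19, 2], [-2.82, 2.82]. Speed limits (rad/s): [1.89, 1.89, 2.39, 2.39, 3.01, 3.01, 3.01].

## Interface

Orientations are given as [roll, pitch, yaw] about the fixed x, y, z axes, in that order (R = Rz(yaw) Ry(pitch) Rx(roll)).
In Python, from bench import env, camera, boxes_of gives the robot as it stands.
- The arm moves only by the tool apply_moves, never from a script. Its argument "deltas" is a list of rows, each a list of 3 entries, a list of its own where there are three numbers: the opening, from 0 (shut) to 1 (fully open), then the shift along the world's x, y, z in cm, then the turn, a rotation vector about the world's x, y, z in degrees. In form: [[jaw, [dx, dy, dz], [ax, ay, az]], ...]. A call has 1 to 12 rows; each row is the pose to reach, as a shift and turn from the pose commanded when the call began; what a row does not reach only later rows make up. A row lasts 1/10 s, in which the tool goes at most 50 mm and 8.59 degrees, less where a joint would pass 70% of its speed; a pose out of reach is approached as far as the arm can. A call with a gripper value outside its range is refused whole. The fingers move at their own pace and stop on an object; "grip_force" is the grip in N (left out, the last holds). Time passes only in rows, so rows that repeat a pose let the fingers close. It gives the time, the measured TCP pose, the force, the opening and the grip force at its end, in the units of the state.
- env.observe(): the state, without advancing time (a new reading comes with each control period).
- camera(name): name is "scene" or "top" or "wrist"; returns a dict with "img" (480x640x3 uint8, red, green, blue), "z_map" (480x640 float32, m along the optical axis (not along the pixel's ray), 0 where there is no reading), "camera_matrix" (3x3 intrinsics, pixels), "R" (3x3) and "t" (3): a world point X has camera coordinates R X + t; the wrist camera has in their place "tool_from_camera" (4x4, takes a point from camera to tool coordinates, whose origin is the TCP and whose axes are the flange's). Camera axes: x right, y down, z forward; pixel columns grow to the right and rows downward; lengths in m; the calibration is good to about 2 mm. A picture is of the moment at which its call begins: read the wrist's pose just before it.
- env.hand_in(): hands the job in; it is judged then, once.
Trained networks look in the newest picture that a camera, given by its name, has taken for a name from the list of things; names that differ only in an ending like _2 or _b are one class to them, and where a whole thing is asked for, a point or a joint stands for the part that bears it (a point fixed in the world has none). Each returns a list of dicts, best first, with "conf" (0 to 1); they miss things now and then, are a little off and sometimes report something else, mostly with a low value. They report only what shows in the picture. A call takes as long as a camera call. They do not tell look-alikes from the thing itself.
- boxes_of(camera, thing): "point" ([column, row] in pixels, amid what is visible of it).
The state is a dict: "time_s": time; "joints": joint angles; "qvel": joint speeds; "joint_torque": joint torques, N m; "ee_pos": TCP position; "eef_rot": TCP orientation; "force": force on the tool from outside, world axes, zero at the start; "torque": the same for the moment, N m; "finger_gap": finger opening in m; "grip_force": force on a finger pad.
Only numpy, scipy, OpenCV 4.12 (cv2) and the standard library are available. Lean on these libraries where they do the work, as an engineer would, in place of code of your own. Each camera call takes 0.05 s, during which the arm holds its last target. There are 200 camera calls.

## Working session

There is one attempt and no reset: what is moved stays moved. The work goes in short steps, Python scripts to look and compute and a tool call to move; the robot and the scene stay as the last step left them, time stands still between calls to the robot, and variables do not carry over. Pictures are saved under pics/ and viewed, at most 10 in all, crops included, and the job is handed in when it is done.

Besides the shell and the picture viewer there is one more tool, called after "Emit:" as a command line: name --argument value ..., lists and objects as JSON in quotes. apply_moves: Moves the arm, as the interface text tells. Its arguments: {"type":"object","properties":{"deltas":{"type":"array","items":{"type":"array"}},"grip_force":{"type":"number"}},"required":["deltas"]}

```bash
ls; mkdir -p pics
cat > h.py <<'E'
from bench import env, camera, boxes_of
import numpy as np, cv2
def cloud(c):
    K=c["camera_matrix"];z=c["z_map"];v,u=np.mgrid[:480,:640]
    P=np.stack([(u-K[0,2])/K[0,0]*z,(v-K[1,2])/K[1,1]*z,z],-1)
    return (P-c["t"])@c["R"]   # R^T (P-t)
E
python3 - <<'E'
from h import *
s=env.observe();print({k:np.round(v,3).tolist() for k,v in s.items()})
for n in("top","scene"):
    c=camera(n);cv2.imwrite(f"pics/{n}0.png",c["img"][...,::-1]);W=cloud(c);np.save(n+".npy",W)
    np.save(n+"_img.npy",c["img"])
    for t in["tray","rail_zone","rake_grip","rake_tips","chopstick_1_center","tea_canister","salt_shaker","mug"]:
        for d in boxes_of(n,t):
            u,v=np.round(d["point"]).astype(int);print(n,t,round(d["conf"],2),u,v,W[v,u].round(3))
E
```

```text
pics
{'time_s': 0.0, 'joints': [1.196, 0.418, -0.01, 1.614, 0.005, 1.111, -0.053], 'qvel': [0.0, 0.001, -0.001, 0.001, 0.0, -0.0, 0.002], 'joint_torque': [0.0, -86.442, 0.679, -43.491, 0.019, 0.007, 0.0], 'ee_pos': [0.205, -0.59, 0.248], 'eef_rot': [-3.14, 0.0, 0.334], 'force': [0.151, -0.496, 0.232], 'torque': [0.057, 0.019, -0.005], 'grip_force': 0.0, 'finger_gap': 0.085}
top tray 0.72 300 253 [ 0.546 -0.003  0.007]
top rail_zone 0.7 302 250 [ 0.553 -0.008  0.004]
top rake_grip 0.29 301 254 [ 0.544 -0.006  0.004]
top rake_tips 0.78 458 312 [ 0.417 -0.322  0.095]
top chopstick_1_center 0.65 298 281 [0.484 0.    0.016]
top tea_canister 0.87 162 293 [0.455 0.267 0.105]
top salt_shaker 0.95 421 166 [ 0.722 -0.261  0.079]
top mug 0.86 478 182 [ 0.698 -0.392  0.038]
scene rail_zone 0.86 325 283 [0.522 0.002 0.005]
scene rail_zone 0.38 364 196 [ 0.717 -0.253  0.047]
scene rake_grip 0.8 472 246 [ 0.404 -0.315  0.051]
scene rake_tips 0.71 475 247 [ 0.401 -0.322  0.048]
scene chopstick_1_center 0.68 331 290 [0.485 0.012 0.017]
scene tea_canister 0.82 216 342 [0.415 0.294 0.085]
scene tea_canister 0.67 316 265 [ 0.574 -0.009  0.015]
scene salt_shaker 0.56 364 194 [ 0.718 -0.254  0.053]
scene mug 0.85 412 184 [ 0.654 -0.358  0.081]
```

View pics/top0.png

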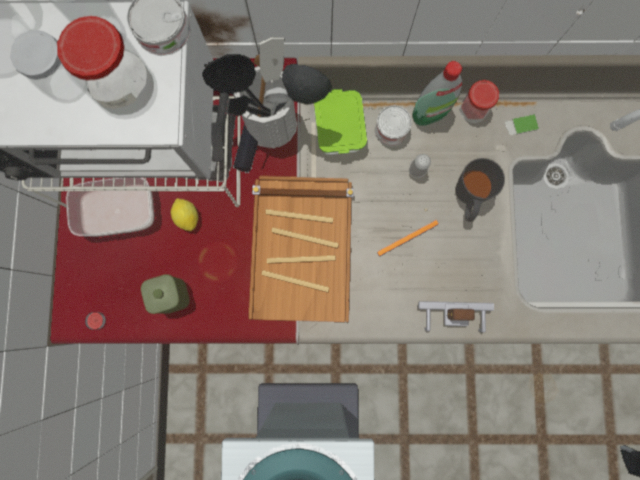

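View pics/scene0.png

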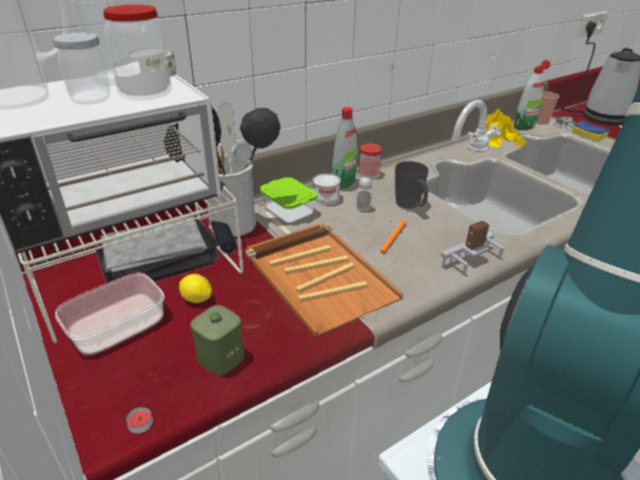

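The top view shows the tray (cols 249-352, rows 178-322) with the rail near row 190, four sticks at rows 215-282 and the rake at right (460,312), nearly aligned with the world. The orange look-alike lies at (408,238).

```bash
cat > m.py <<'E'
from h import *
W=np.load("top.npy");I=np.load("top_img.npy").astype(int)
hsv=cv2.cvtColor(I.astype(np.uint8),cv2.COLOR_RGB2HSV)
r=I[...,0];g=I[...,1];b=I[...,2]
roi=np.zeros((480,640),bool);roi[178:325,245:356]=1
# tray hue
print("floor",hsv[300,330],hsv[310,270],"stick",hsv[260,300],"rail",hsv[188,300],"rake",hsv[306,440])
m=(roi&(b>95)&(r>190)).astype(np.uint8)
n,l,st,ce=cv2.connectedComponentsWithStats(m)
for i in range(1,n):
    if st[i,4]>80:
        P=W[l==i];c,(w,h),a=cv2.minAreaRect((P[:,:2]*1000).astype(np.float32));
        vx=cv2.fitLine((P[:,:2]*1000).astype(np.float32),cv2.DIST_L2,0,.01,.01).ravel()
        print("stick",st[i,4],np.array(c).round(),round(w),round(h),"line ang from y",round(float(np.arctan(-vx[0]/vx[1])),3),P[:,2].mean().round(3))
# tray outline by hue
t=(roi&(hsv[...,0]>8)&(hsv[...,0]<18)&(hsv[...,1]>90)).astype(np.uint8)
n,l,st,ce=cv2.connectedComponentsWithStats(t);i=1+st[1:,4].argmax();P=W[l==i]
print("tray",cv2.minAreaRect((P[:,:2]*1000).astype(np.float32)),P[:,2].min(),np.median(P[:,2]))
for (a,bb) in((268,335),):
  for row in range(176,202): print(row,I[row,320],W[row,320].round(3),I[row,280],W[row,280].round(3))
# rake
R=(W[...,2]>.015)&(W[...,1]<-.2)&(W[...,1]>-.45)&(W[...,0]<.55)&(W[...,0]>.3);R[:290]=0
P=W[R];print("rake",len(P),P.min(0),P.max(0))
H=P[P[:,2]>.08];print("grip",cv2.minAreaRect((H[:,:2]*1000).astype(np.float32)),len(H),np.median(H,0))
H=P[(P[:,2]>.02)&(P[:,2]<.045)];print("bar",cv2.minAreaRect((H[:,:2]*1000).astype(np.float32)),len(H))
E
python3 m.py
```

```text
floor [ 14 132 186] [ 14 137 182] stick [ 19  99 196] rail [ 14 138 166] rake [114   7 181]
stick 284 [555. -44.] 264 124 line ang from y -0.168 0.018
stick 286 [532. -43.] 221 109 line ang from y -0.268 0.018
stick 311 [510. -27.] 176 111 line ang from y 0.021 0.021
stick 307 [487.   7.] 148 12 line ang from y -0.25 0.014
tray ((558.3490600585938, -4.341217041015625), (220.16995239257812, 317.061279296875), 88.9244155883789) -0.01099817765395947 0.005560256461699733
176 [161 153 140] [ 0.722 -0.048  0.001] [134  75  55] [ 0.724  0.043 -0.004]
177 [155 135 116] [ 0.721 -0.048 -0.003] [154 104  67] [0.716 0.042 0.017]
178 [160 122  86] [ 0.714 -0.048  0.015] [157 111  73] [0.713 0.041 0.018]
179 [162 117  77] [ 0.712 -0.048  0.013] [139  97  61] [0.713 0.042 0.012]
180 [140 101  64] [ 0.71  -0.048  0.013] [132  92  57] [0.71  0.042 0.012]
181 [119  86  58] [ 0.708 -0.048  0.012] [165 116  74] [0.71  0.042 0.005]
182 [139 100  66] [ 0.707 -0.048  0.006] [187 135  86] [0.708 0.042 0.004]
183 [169 121  81] [ 0.704 -0.048  0.009] [191 139  90] [0.705 0.042 0.007]
184 [179 131  86] [ 0.703
[... 956 characters left out ...]
[ 0.673 -0.048  0.004] [180 129  83] [0.673 0.042 0.003]
198 [172 123  80] [ 0.671 -0.048  0.001] [186 134  85] [0.671 0.042 0.002]
199 [179 129  81] [ 0.668 -0.048  0.006] [190 138  88] [0.669 0.042 0.004]
200 [180 130  83] [ 0.666 -0.048  0.004] [189 137  85] [0.666 0.042 0.003]
201 [180 132  84] [ 0.663 -0.048  0.009] [190 137  87] [0.664 0.042 0.005]
rake 1204 [ 0.37555045 -0.41291989  0.01539834] [ 0.44068516 -0.25453387  0.10221039]
grip ((413.06719970703125, -332.588134765625), (44.20402145385742, 23.852323532104492), 89.52555847167969) 284 [ 0.41311705 -0.33058792  0.09595347]
bar ((408.3910217285156, -333.1202087402344), (158.5812530517578, 61.15958786010742), 88.01923370361328) 871
```

Emit:
apply_moves --deltas '[[1,[20.8,25.7,-3],[0,0,70.9]],[1,[20.8,25.7,-3],[0,0,70.9]],[1,[20.8,25.7,-3],[0,0,70.9]],[1,[20.8,25.7,-3],[0,0,70.9]],[1,[20.8,25.7,-3],[0,0,70.9]],[1,[20.8,25.7,-3],[0,0,70.9]],[1,[20.8,25.7,-3],[0,0,70.9]],[1,[20.8,25.7,-3],[0,0,70.9]],[1,[20.8,25.7,-3],[0,0,70.9]],[1,[20.8,25.7,-3],[0,0,70.9]],[1,[20.8,25.7,-3],[0,0,70.9]],[1,[20.8,25.7,-3],[0,0,70.9]]]'

```text
time_s: 2.1
ee_pos: [0.4127, -0.3336, 0.2183]
eef_rot: [-3.142, 0.0, 1.57]
force: [-0.2, 0.1, 0.3]
finger_gap: 0.0852
grip_force: 0.0
```

```bash
cat >> h.py <<'E'
from scipy.spatial.transform import Rotation as Ro
def wrist(fn=None):
    s=env.observe();c=camera("wrist");T=np.array(c["tool_from_camera"])
    K=c["camera_matrix"];z=c["z_map"];v,u=np.mgrid[:480,:640]
    P=np.stack([(u-K[0,2])/K[0,0]*z,(v-K[1,2])/K[1,1]*z,z],-1)
    P=P@T[:3,:3].T+T[:3,3]
    Rm=Ro.from_euler("xyz",s["eef_rot"]).as_matrix()
    W=P@Rm.T+s["ee_pos"]; W[z==0]=np.nan
    if fn: cv2.imwrite(fn,c["img"][...,::-1])
    return s,c,W
E
python3 - <<'E'
from h import *
s,c,W=wrist("pics/w1.png");print(s["ee_pos"],s["eef_rot"],s["joints"],s["force"])
P=W.reshape(-1,3);P=P[(P[:,0]>.3)&(P[:,0]<.5)&(P[:,1]<-.2)&(P[:,1]>-.45)]
for lo,hi in((.08,.11),(.02,.045)):
    H=P[(P[:,2]>lo)&(P[:,2]<hi)];print(len(H),H.min(0) if len(H) else 0,H.max(0) if len(H) else 0,cv2.minAreaRect((H[:,:2]*1000).astype(np.float32)) if len(H) else "",np.median(H,0))
E
```

```text
[ 0.41265786 -0.33364408  0.21830792] [-3.14153845e+00  1.24660501e-04  1.56957290e+00] [ 0.93270402  0.30363706 -0.37009446  1.86946321  0.12973069  0.99177422
  0.50563652] [-0.17715817  0.13947031  0.31032751]
1994 [ 0.40114795 -0.35441702  0.08008556] [ 0.42587319 -0.30986796  0.0981617 ] ((413.63421630859375, -332.1678771972656), (44.57657241821289, 23.94871711730957), 87.99534606933594) [ 0.4136604  -0.32975965  0.09546239]
4676 [ 0.37638694 -0.41169344  0.02005608] [ 0.44147828 -0.25435111  0.04464966] ((408.7605285644531, -332.3225402832031), (157.3806915283203, 61.66413116455078), 88.5103530883789) [ 0.42794957 -0.316789    0.03587747]
```

Emit:
apply_moves --deltas '[[1,[0.1,0.1,-5],[0,0,-2]],[1,[0.1,0.1,-9],[0,0,-2]],[1,[0.1,0.1,-12],[0,0,-2]],[1,[0.1,0.1,-14],[0,0,-2]],[1,[0.1,0.1,-15.2],[0,0,-2]],[1,[0.1,0.1,-15.2],[0,0,-2]],[0,[0.1,0.1,-15.2],[0,0,-2]],[0,[0.1,0.1,-15.2],[0,0,-2]],[0,[0.1,0.1,-15.2],[0,0,-2]],[0,[0.1,0.1,-15.2],[0,0,-2]],[0,[0.1,0.1,-15.2],[0,0,-2]],[0,[0.1,0.1,-15.2],[0,0,-2]]]' --grip_force 110

```text
time_s: 3.35
ee_pos: [0.4141, -0.3327, 0.0669]
eef_rot: [3.141, 0.001, 1.536]
force: [-1.7, 0.4, 8.5]
finger_gap: 0.0228
grip_force: 107.0
```

Emit:
apply_moves --deltas '[[0,[0,0,2],[0,0,0]],[0,[0,0,4],[0,0,0]],[0,[0,0,6],[0,0,0]],[0,[0,0,7],[0,0,0]],[0,[1,4,7],[0,0,1]],[0,[1,8,7],[0,0,1]],[0,[1,12,7],[0,0,1]],[0,[1,16,7],[0,0,1]],[0,[1,20,7],[0,0,1]],[0,[1,24,7],[0,0,1]],[0,[1,28,7],[0,0,1]],[0,[1,32.9,7],[0,0,1]]]'

```text
time_s: 4.55
ee_pos: [0.4234, -0.0027, 0.1362]
eef_rot: [3.142, 0.0, 1.552]
force: [1.4, 0.9, -1.1]
finger_gap: 0.023
grip_force: 107.9
```

Run:
```python
from h import *
s,c,W=wrist("pics/w2.png");print(s["ee_pos"],s["eef_rot"],s["force"])
I=c["img"].astype(int);np.savez("w2.npz",W=W,I=I)
P=W.reshape(-1,3)
for lo,hi in((.09,.1),):
    pass
m=(I[...,2]>95)&(I[...,0]>190)&(I[...,0]-I[...,2]>40)
n,l,st,ce=cv2.connectedComponentsWithStats(m.astype(np.uint8))
for i in range(1,n):
    if st[i,4]>300:
        Q=W[l==i];Q=Q[~np.isnan(Q[:,0])];x,y,z=np.median(Q,0)
        if len(Q): print(st[i],Q.min(0).round(3),Q.max(0).round(3),np.median(Q,0).round(3))
```

```text
[ 0.42341721 -0.00267871  0.13617781] [3.14155229e+00 4.67345497e-04 1.55221620e+00] [ 1.39759651  0.93779137 -1.1046886 ]
[ 282   70  358   13 3004] [0.406 0.096 0.011] [0.63  0.107 0.017] [0.508 0.101 0.014]
[  283    86   357   267 65755] [ 0.403 -0.107  0.001] [0.673 0.099 0.103] [0.555 0.017 0.004]
[ 284  179   28   42 1149] [0.402 0.008 0.002] [0.422 0.038 0.006] [0.412 0.023 0.004]
[495 361 136   8 768] [ 0.564 -0.128 -0.007] [ 0.67  -0.105  0.016] [ 0.612 -0.11   0.013]
```

View pics/w2.png

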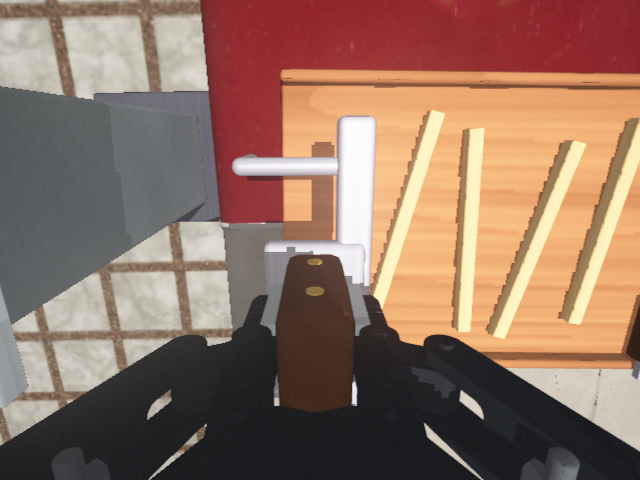

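The wrist view shows the rake held upright, the tray with four sticks (stick 1 from (435,112) to about (375,300)), and the dark rail at the right edge (635,350).

Run:
```python
from h import *
d=np.load("w2.npz");W=d["W"]
for u,v in((435,114),(378,290),(474,132),(463,326),(572,146),(497,332),(635,125),(573,318),(636,340),(637,310)): print(u,v,W[v,u].round(4))
# side wall line fit (left wall top)
P=W.reshape(-1,3);q=P[(P[:,2]>.012)&(P[:,2]<.019)&(P[:,1]>.085)&(P[:,1]<.115)&(P[:,0]>.42)]
print(len(q),np.polyfit(q[:,0],q[:,1],1))
print("bar",[W[v,356].round(4).tolist() for v in(130,200)], "grip top",W[275,315])
```

```text
435 114 [0.503  0.0791 0.0141]
378 290 [ 0.4701 -0.0433  0.0137]
474 132 [0.5293 0.0675 0.0138]
463 326 [ 0.5359 -0.0747  0.0129]
572 146 [0.5947 0.0574 0.0137]
497 332 [ 0.562  -0.08    0.0135]
635 125 [0.6328 0.0698 0.0141]
573 318 [ 0.6169 -0.0684  0.0149]
636 340 [ 0.6719 -0.0904  0.0113]
637 310 [ 0.6733 -0.0682  0.0047]
4124 [-0.03173481  0.11694942]
bar [[0.4427, 0.07, 0.1046], [0.443, 0.041, 0.1052]] grip top [0.42491412 0.01903107 0.13557816]
```

Emit:
apply_moves --deltas '[[0,[0,-0.1,-2],[0,0,-0.4]],[0,[0,-0.1,-4],[0,0,-0.4]],[0,[0,-0.1,-5.2],[0,0,-0.4]],[0,[0,-0.1,-5.9],[0,0,-0.4]],[0,[0,-0.1,-5.9],[0,0,-0.4]],[0,[0.4,-0.1,-5.9],[0,0,-0.4]],[0,[0.8,-0.1,-5.9],[0,0,-0.4]],[0,[1.2,-0.1,-5.9],[0,0,-0.4]],[0,[1.6,-0.1,-5.9],[0,0,-0.4]],[0,[2.0,-0.1,-5.9],[0,0,-0.4]],[0,[2.4,-0.1,-5.9],[0,0,-0.4]],[0,[2.8,-0.1,-5.9],[0,0,-0.4]]]'

```text
time_s: 5.8
ee_pos: [0.4521, -0.0045, 0.0773]
eef_rot: [-3.141, 0.0, 1.547]
force: [0.3, -0.8, -3.0]
finger_gap: 0.0228
grip_force: 108.0
```

Emit:
apply_moves --deltas '[[0,[0.4,0,0],[0,0,0]],[0,[0.8,0,0],[0,0,0]],[0,[1.2,0,0],[0,0,0]],[0,[1.6,0,0],[0,0,0]],[0,[2.0,0,0],[0,0,0]],[0,[2.4,0,0],[0,0,0]],[0,[2.8,0,0],[0,0,0]],[0,[3.2,0,0],[0,0,0]],[0,[3.6,0,0],[0,0,0]],[0,[4.0,0,0],[0,0,0]],[0,[4.4,0,0],[0,0,0]],[0,[4.8,0,0],[0,0,0]]]'

```text
time_s: 7.0
ee_pos: [0.5001, -0.0045, 0.0773]
eef_rot: [-3.141, 0.0, 1.547]
force: [-1.3, -0.2, -1.8]
finger_gap: 0.023
grip_force: 108.0
```

Run:
```python
from h import *
s,c,W=wrist("pics/w3.png");print(s["ee_pos"],s["eef_rot"],s["force"])
np.savez("w3.npz",W=W,I=c["img"])
```

```text
[ 0.50009565 -0.0044945   0.07726512] [-3.14149795e+00  5.94733377e-05  1.54681822e+00] [-1.28857796 -0.16164421 -1.7628292 ]
```

View pics/w3.png

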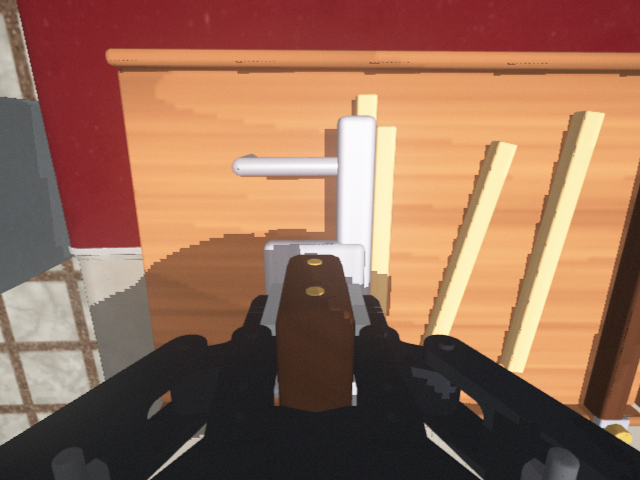

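The rake bar is now at cols 340-375. Sticks 1 and 2 are gathered in front of it, nearly parallel, and sticks 3 and 4 are still askew ahead. The rail is at right (600-640).

Emit:
apply_moves --deltas '[[0,[0.4,0,-0.1],[0,0,0]],[0,[0.8,0,-0.1],[0,0,0]],[0,[1.2,0,-0.1],[0,0,0]],[0,[1.6,0,-0.1],[0,0,0]],[0,[2.0,0,-0.1],[0,0,0]],[0,[2.4,0,-0.1],[0,0,0]],[0,[2.8,0,-0.1],[0,0,0]],[0,[3.2,0,-0.1],[0,0,0]],[0,[3.6,0,-0.1],[0,0,0]],[0,[4.0,0,-0.1],[0,0,0]],[0,[4.4,0,-0.1],[0,0,0]],[0,[4.8,0,-0.1],[0,0,0]]]'

```text
time_s: 8.25
ee_pos: [0.5481, -0.0045, 0.0763]
eef_rot: [-3.142, 0.0, 1.547]
force: [-0.1, -0.1, -1.3]
finger_gap: 0.0227
grip_force: 108.0
```

Run:
```python
from h import *
d=np.load("w3.npz");W=d["W"];I=d["I"].astype(int)
# near edge of rail top/near face: dark wood pixels
m=(I[...,0]<140)&(I[...,0]>50)&(I[...,0]-I[...,2]>25);m[:,:560]=0
for v in range(230,405,25):
    u=np.where(m[v])[0]
    if len(u): print(v,u[0],W[v,u[0]].round(4),W[v,min(u[0]+6,639)].round(4))
e=[]
for u in range(130,630,20):
    c=W[40:85,u];i=np.nanargmax(np.diff(c[:,2]) if 0 else np.nan_to_num(c[:,2]));e.append(c[i])
e=np.array(e);print(np.polyfit(e[:,0],e[:,1],1),e[::8].round(4))
s,c,W=wrist("pics/w4.png");print(s["ee_pos"],s["force"])
np.savez("w4.npz",W=W,I=c["img"])
```

```text
230 623 [0.6745 0.0106 0.004 ] [0.6758 0.0111 0.0063]
255 618 [ 0.6747 -0.0043  0.004 ] [ 0.6756 -0.0033  0.0069]
280 611 [ 0.6742 -0.0199  0.0036] [ 0.6746 -0.0184  0.0071]
305 605 [ 0.6734 -0.0357  0.0041] [ 0.6749 -0.0345  0.0065]
330 599 [ 0.6726 -0.0522  0.0046] [ 0.6738 -0.0506  0.0074]
355 595 [ 0.6741 -0.0701  0.004 ] [ 0.6732 -0.0666  0.0091]
380 584 [ 0.6705 -0.0884  0.004 ] [ 0.6717 -0.086   0.007 ]
[-0.03787494  0.12056784] [[0.4178 0.1043 0.0155]
 [0.4922 0.1023 0.0156]
 [0.5667 0.0997 0.015 ]
 [0.642  0.0949 0.0148]]
[ 0.54810292 -0.00448343  0.07626024] [-0.08263076 -0.09293526 -1.29920524]
```

View pics/w4.png

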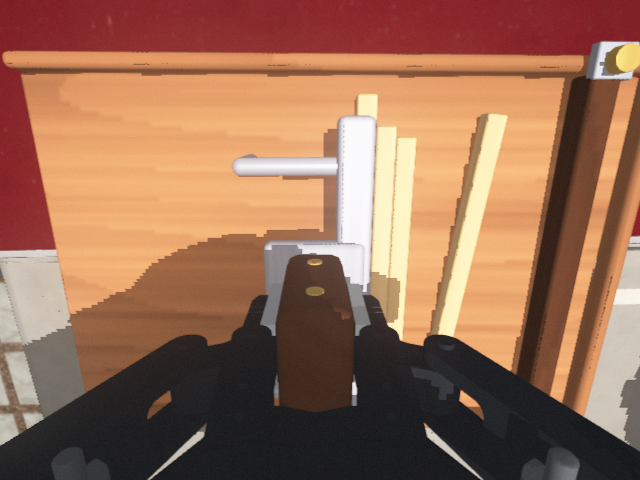

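Sticks 1-3 are gathered side by side (cols 360-415). Stick 4 is at (490,115)-(440,335), and the rail's near face is at about cols 575-520.

Emit:
apply_moves --deltas '[[0,[0.4,0,0],[0,0,-0.6]],[0,[0.8,0,0],[0,0,-0.6]],[0,[1.2,0,0],[0,0,-0.6]],[0,[1.6,0,0],[0,0,-0.6]],[0,[2.0,0,0],[0,0,-0.6]],[0,[2.4,0,0],[0,0,-0.6]],[0,[2.8,0,0],[0,0,-0.6]],[0,[3.2,0,0],[0,0,-0.6]],[0,[3.6,0,0],[0,0,-0.6]],[0,[4.0,0,0],[0,0,-0.6]],[0,[4.4,0,0],[0,0,-0.6]],[0,[4.8,0,0],[0,0,-0.6]]]'

```text
time_s: 9.5
ee_pos: [0.5961, -0.0045, 0.0762]
eef_rot: [-3.141, 0.0, 1.536]
force: [-0.7, -0.9, -2.0]
finger_gap: 0.0225
grip_force: 108.0
```

Run:
```python
from h import *
s,c,W=wrist("pics/w5.png");print(s["ee_pos"],s["force"],s["eef_rot"])
```

```text
[ 0.59608898 -0.00448353  0.07623697] [-0.69570715 -0.85875476 -2.03533941] [-3.14144481e+00  3.54159099e-05  1.53632230e+00]
```

View pics/w5.png

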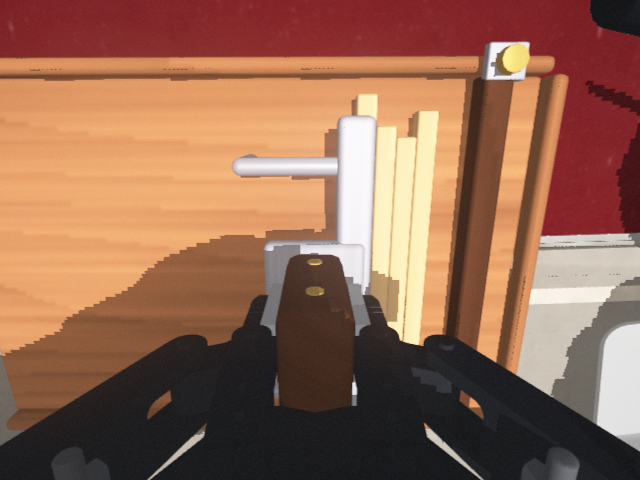

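All four sticks are now gathered (cols 360-438), with a gap of about 17 mm to the rail (col 465).

Emit:
apply_moves --deltas '[[0,[0.2,0,0],[0,0,0]],[0,[0.4,0,0],[0,0,0]],[0,[0.6,0,0],[0,0,0]],[0,[0.8,0,0],[0,0,0]],[0,[1.0,0,0],[0,0,0]],[0,[1.2,0,0],[0,0,0]],[0,[1.3,0,0],[0,0,0]],[0,[1.3,0,0],[0,0,0]]]'

```text
time_s: 10.35
ee_pos: [0.6089, -0.0045, 0.0763]
eef_rot: [3.142, 0.0, 1.536]
force: [-0.1, -0.1, -1.7]
finger_gap: 0.0227
grip_force: 108.0
```

Emit:
apply_moves --deltas '[[0,[0.05,0,0],[0,0,0]],[0,[0.1,0,0],[0,0,0]],[0,[0.15,0,0],[0,0,0]],[0,[0.15,0,0],[0,0,0]]]'

```text
time_s: 10.75
ee_pos: [0.6103, -0.0045, 0.0763]
eef_rot: [-3.142, 0.0, 1.536]
force: [0.5, -0.4, -2.2]
finger_gap: 0.0224
grip_force: 108.0
```

Creep on in 0.5 mm steps, watching the force.

Emit:
apply_moves --deltas '[[0,[0.05,0,0],[0,0,0]],[0,[0.1,0,0],[0,0,0]],[0,[0.1,0,0],[0,0,0]]]'

```text
time_s: 11.05
ee_pos: [0.6113, -0.0045, 0.0763]
eef_rot: [3.142, 0.0, 1.536]
force: [0.2, -0.1, -1.3]
finger_gap: 0.0227
grip_force: 108.0
```

Emit:
apply_moves --deltas '[[0,[0.05,0,0],[0,0,0]],[0,[0.1,0,0],[0,0,0]],[0,[0.1,0,0],[0,0,0]]]'

```text
time_s: 11.35
ee_pos: [0.6123, -0.0045, 0.0763]
eef_rot: [-3.142, -0.0, 1.536]
force: [-0.1, 0.5, -2.1]
finger_gap: 0.0227
grip_force: 108.0
```

Emit:
apply_moves --deltas '[[0,[0.05,0,0],[0,0,0]],[0,[0.1,0,0],[0,0,0]],[0,[0.1,0,0],[0,0,0]]]'

```text
time_s: 11.65
ee_pos: [0.6134, -0.0045, 0.0763]
eef_rot: [-3.142, 0.0, 1.536]
force: [-0.3, -0.5, -0.9]
finger_gap: 0.0227
grip_force: 108.0
```

Emit:
apply_moves --deltas '[[0,[0.05,0,0],[0,0,0]],[0,[0.05,0,0],[0,0,0]]]'

```text
time_s: 11.85
ee_pos: [0.6138, -0.0045, 0.0763]
eef_rot: [-3.141, 0.0, 1.536]
force: [-1.2, -0.1, -2.4]
finger_gap: 0.0226
grip_force: 108.0
```

Emit:
apply_moves --deltas '[[0,[0.05,0,0],[0,0,0]],[0,[0.05,0,0],[0,0,0]]]'

```text
time_s: 12.05
ee_pos: [0.614, -0.0044, 0.0762]
eef_rot: [-3.141, 0.0, 1.536]
force: [-3.5, -0.2, -0.6]
finger_gap: 0.0225
grip_force: 108.1
```

Emit:
apply_moves --deltas '[[0,[0.05,0,0],[0,0,0]],[0,[0.05,0,0],[0,0,0]]]'

```text
time_s: 12.25
ee_pos: [0.6141, -0.0045, 0.0761]
eef_rot: [-3.14, 0.0, 1.536]
force: [-5.5, 0.6, 1.0]
finger_gap: 0.0229
grip_force: 108.4
```

```bash
python3 -c "
from h import *
s=env.observe();print(s['ee_pos'],s['force'],s['torque'])"
```

```text
[ 0.61414818 -0.00447246  0.07607805] [-5.50528255  0.63596278  0.9979472 ] [ 0.10562475  1.5525739  -0.03607157]
```

Emit:
apply_moves --deltas '[[0,[0.05,0,0],[0,0,0]],[0,[0.05,0,0],[0,0,0]],[0,[0.1,0,0],[0,0,0]],[0,[0.1,0,0],[0,0,0]]]'

```text
time_s: 12.65
ee_pos: [0.6144, -0.0044, 0.0758]
eef_rot: [-3.138, 0.0, 1.536]
force: [-9.9, 0.3, 3.5]
finger_gap: 0.0229
grip_force: 108.6
```

Emit:
apply_moves --deltas '[[0,[0.02,0,0],[0,0,0]],[0,[0.02,0,0],[0,0,0]],[0,[0.02,0,0],[0,0,0]],[0,[0.02,0,0],[0,0,0]],[0,[0.02,0,0],[0,0,0]],[0,[0.02,0,0],[0,0,0]]]'

```text
time_s: 13.25
ee_pos: [0.6145, -0.0044, 0.0758]
eef_rot: [-3.138, 0.0, 1.536]
force: [-11.1, 0.5, 3.8]
finger_gap: 0.0228
grip_force: 108.8
```

Run:
```python
from h import *
s,c,W=wrist("pics/w6.png");print(s["ee_pos"],s["force"],s["torque"],s["eef_rot"])
np.savez("w6.npz",W=W,I=c["img"]);print("bar",W[130,356],W[130,345],W[130,370],"grip",W[275,315])
d=np.load("w4.npz")["W"];print(d[130,356],d[130,345],d[130,370],d[275,315])
```

```text
[ 0.6144793  -0.00444487  0.07581127] [-11.11200991   0.5280374    3.79857518] [ 0.10719908  2.95255408 -0.04498684] [-3.13812426e+00  4.79706734e-04  1.53643492e+00]
bar [0.63474104 0.06792638 0.04476494] [0.63028313 0.06808717 0.04431055] [0.64043228 0.06772321 0.04493677] grip [0.61630452 0.01728113 0.07527087]
[0.56782342 0.06809384 0.04443975] [0.56322068 0.06820396 0.04549705] [0.57344796 0.06794711 0.04532136] [0.54970968 0.01713723 0.07545706]
```

View pics/w6.png

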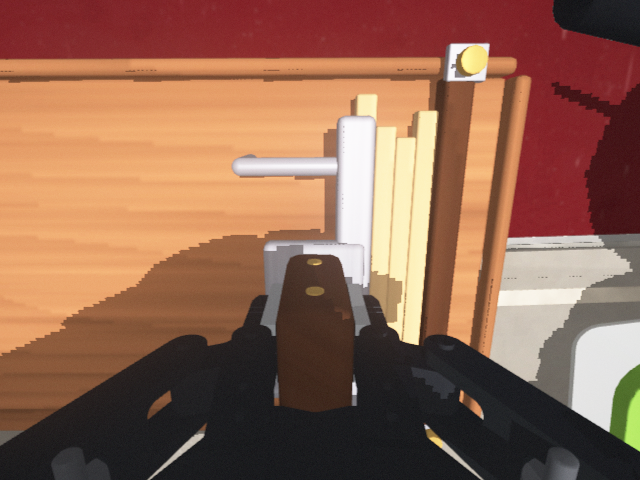

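All four sticks are flat, side by side and against the rail (cols 357-440), with about 11 N held. Next: retreat, lift, and carry the rake back.

Emit:
apply_moves --deltas '[[0,[-0.1,0,0],[0,0,0]],[0,[-0.3,0,0],[0,0,0]],[0,[-0.6,0,0],[0,0,0]],[0,[-1.5,0,0],[0,0,0]],[0,[-3,0,0],[0,0,0]],[0,[-4,0,2],[0,0,0]],[0,[-6,0,5],[0,0,0]],[0,[-9,0,6],[0,0,0]],[0,[-12,0,6],[0,0,0]],[0,[-15,0,6],[0,0,0]],[0,[-18,0,6],[0,0,0]],[0,[-20,0,6],[0,0,0]]]'

```text
time_s: 14.5
ee_pos: [0.4136, -0.0047, 0.1362]
eef_rot: [-3.141, 0.001, 1.536]
force: [-1.0, -0.4, -1.7]
finger_gap: 0.0225
grip_force: 108.8
```

Emit:
apply_moves --deltas '[[0,[0,-4,0],[0,0,0]],[0,[0,-8,0],[0,0,0]],[0,[0,-12,0],[0,0,0]],[0,[0,-16,0],[0,0,0]],[0,[0,-20,0],[0,0,0]],[0,[0,-24,0],[0,0,0]],[0,[0,-28,0],[0,0,0]],[0,[0,-32.5,0],[0,0,0]],[0,[0,-32.5,0],[0,0,0]],[0,[0,-32.5,-2],[0,0,0]],[0,[0,-32.5,-4],[0,0,0]],[0,[0,-32.5,-5],[0,0,0]]]'

```text
time_s: 15.7
ee_pos: [0.4151, -0.3289, 0.085]
eef_rot: [-3.141, -0.001, 1.536]
force: [0.2, -0.3, -1.6]
finger_gap: 0.0227
grip_force: 108.7
```

Run:
```python
from h import *
s=env.observe();print(s["ee_pos"],s["force"],s["eef_rot"])
c=camera("top");cv2.imwrite("pics/t7.png",cv2.resize(c["img"][160:340,230:510,::-1],None,fx=2.5,fy=2.5))
```

```text
[ 0.41513233 -0.32894649  0.08502778] [ 0.16149354 -0.31204006 -1.58952198] [-3.14050866e+00 -7.10238000e-04  1.53615269e+00]
```

View pics/t7.png

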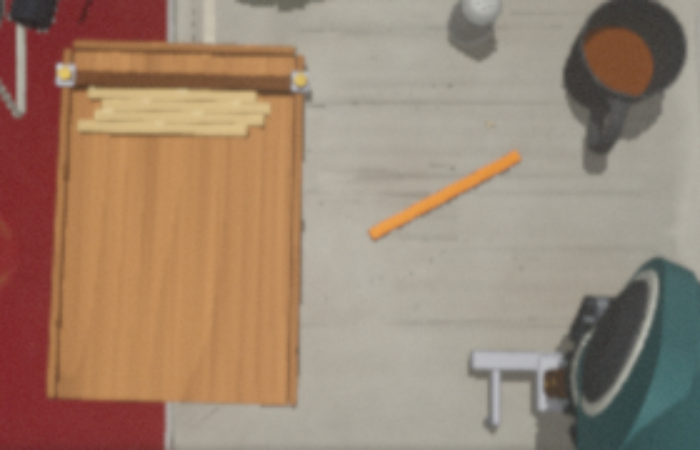

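The row lies parallel against the rail (rows 88-135) and the rake hangs over the bare worktop at (520,365). Now lower it and release.

Emit:
apply_moves --deltas '[[0,[0,0,-1],[0,0,0]],[0,[0,0,-1.5],[0,0,0]],[0,[0,0,-1.7],[0,0,0]],[0,[0,0,-1.75],[0,0,0]],[0,[0,0,-1.75],[0,0,0]]]'

```text
time_s: 16.25
ee_pos: [0.4161, -0.3296, 0.069]
eef_rot: [3.141, 0.0, 1.536]
force: [0.7, -0.5, -1.3]
finger_gap: 0.0227
grip_force: 108.7
```

Emit:
apply_moves --deltas '[[0,[0,0,-0.1],[0,0,0]],[0,[0,0,-0.15],[0,0,0]],[0,[0,0,-0.2],[0,0,0]],[0,[0,0,-0.2],[0,0,0]]]'

```text
time_s: 16.65
ee_pos: [0.416, -0.3296, 0.067]
eef_rot: [3.142, 0.0, 1.536]
force: [-1.0, 0.7, 4.6]
finger_gap: 0.0229
grip_force: 109.6
```

In contact with the worktop; open and rise.

Emit:
apply_moves --deltas '[[0.5,[0,0,0],[0,0,0]],[0.8,[0,0,0],[0,0,0]],[1,[0,0,0],[0,0,0]],[1,[0,0,0],[0,0,0]],[1,[0,0,0.5],[0,0,0]],[1,[0,0,2],[0,0,0]],[1,[0,0,5],[0,0,0]],[1,[0,0,9],[0,0,0]],[1,[0,0,13],[0,0,0]],[1,[0,0,15],[0,0,0]],[1,[0,0,15],[0,0,0]],[1,[0,0,15],[0,0,0]]]'

```text
time_s: 17.85
ee_pos: [0.4159, -0.3295, 0.2176]
eef_rot: [3.141, 0.001, 1.536]
force: [0.1, 0.1, -1.0]
finger_gap: 0.0852
grip_force: 0.0
```

Run:
```python
from h import *
s,c,W=wrist("pics/w8.png");print(s["ee_pos"],s["force"],s["finger_gap"])
P=W.reshape(-1,3);P=P[(P[:,0]>.3)&(P[:,0]<.5)&(P[:,1]<-.2)&(P[:,1]>-.45)]
for lo,hi in((.08,.11),(.02,.045)):
    H=P[(P[:,2]>lo)&(P[:,2]<hi)];print(len(H),cv2.minAreaRect((H[:,:2]*1000).astype(np.float32)),np.median(H,0))
```

```text
[ 0.41591289 -0.32950691  0.21758138] [ 0.13624129  0.13781246 -1.01724491] 0.08515625600476315
1999 ((416.0598449707031, -328.53155517578125), (43.555580139160156, 23.676244735717773), 88.14348602294922) [ 0.41629253 -0.3263781   0.09545495]
4701 ((411.4631652832031, -328.8868103027344), (155.7169952392578, 61.89142990112305), 88.32044219970703) [ 0.4306829  -0.31405794  0.03586308]
```

View pics/w8.png

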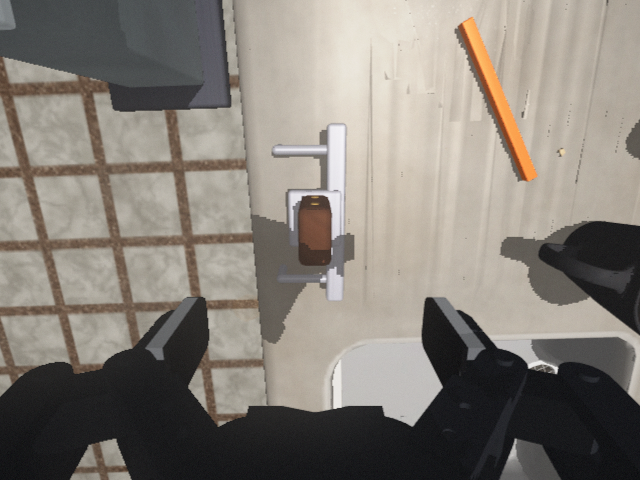

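The rake stands upright on bare worktop (grip at (315,230)) and the gripper is clear and open. Handing in.

```bash
python3 -c "
from bench import env
print(env.hand_in())"
```

```text
the job is handed in; nothing more can be done
None
```

I handed the job in at about 18 s: the four chopsticks lie flat, parallel and touching along the rail, pressed for roughly 0.9 s at a measured 10–11 N, and the rake stands upright on the bare worktop right of the tray; hand-in returned no verdict.

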